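# Open the push-and-turn safety cap of a cleaner canister

## Robot

A 6-joint arm with a two-finger parallel gripper is mounted at the origin on a cart in front of the work surface, level with it; the furniture and walls round the work are solid. World frame = base frame: x ahead of the robot, y to its left, z up, the work surface at z = 0. Lengths are in m, angles in degrees, forces in N, time in s.
With the tool pointing down it reaches from about 0.4 to 0.825 m from the base axis. Payload 7 kg.
Tool frame: the origin (TCP) lies at the very end of the fingers, on their centre line; the grasp point (between the pads) lies hold_point_z behind it (hold_point_z is the distance from the TCP to the grasp point, in m); z points along the fingers, y is the direction in which the jaws open and shut (so a half turn about z gives the same grasp; the last joint's range is limited). The gripper opens to 88 mm and grips with 3 to 60 N. Pads are 19 mm wide; open, the fingers measure 130 mm over their backs; the gripper's body (78 mm by 193 mm) begins 47 mm behind the grasp point.
Start: joints at [-60.499, 20.546, 0.682, 0, -70.136, -16.507], TCP at [0.152, -0.658, 0.227] pointing down, gripper open.
Joint ranges: [-176.03, 176.03], [-82.01, 121.73], [-58.28, 71.71], [-173.87, 95.51], [-174.79, -0.11], [-173.66, 173.66]. Speed limits (degrees/s): [136.94, 136.94, 172.46, 180, 180, 180].

## Interface

Orientations are given as [roll, pitch, yaw] about the fixed x, y, z axes, in that order (R = Rz(yaw) Ry(pitch) Rx(roll)).
In Python, from plant import get_obs, snapshot, close_job, hold_point_z gives the robot as it stands. The module is installed in compiled form; this text tells all that it offers.
- The arm moves only by the tool jog_arm, never from a script. Its argument "commands" is a list of rows, each a list of 4 numbers: the shift along the world's x, y, z in mm, then the turn about the world's z in degrees. In form: [[x, y, z, turn], ...]. A call has exactly 10 rows; each row shifts and turns the commanded pose from where the row before left it; what a row does not reach is not made up. A row lasts 1/12 s, in which the tool goes at most 41.7 mm and 7.16 degrees, less where a joint would pass 70% of its speed; a pose out of reach is approached as far as the arm can. A call is refused whole if a number of a shift passes 41.7 or a number of a turn 7.16, either way. A call with a gripper value outside its range is refused whole. "fingers" is the finger opening in mm, from 0 to 87.6, set as the call begins (left out, the last holds). The fingers move at their own pace and stop on an object; the grip force is fixed at half the most. Time passes only in rows, so rows that do not move let the fingers close, or fill a call up. It gives the time, the measured TCP pose, the force and the opening at its end, in the units of the state.
- get_obs(): the state, without advancing time (a new reading comes with each control period).
- snapshot(name): name is "scene" or "top" or "wrist"; returns a dict with "image" (400x640x3 uint8, red, green, blue), "fov_y" (degrees; the focal length in pixels is half the picture's height over the tangent of half this angle, whatever the lens; pixels are square), "cx", "cy" (the principal point, pixels), "dist_coeffs" ([k1, k2, p1, p2, k3] as OpenCV has them; the pictures are not rectified), "rvec" (rotation vector, rad) and "tvec" (3), from world to camera coordinates, as OpenCV has them; the wrist camera has in their place "mount" (4x4, takes a point from camera to tool coordinates, whose origin is the TCP and whose axes are the flange's). Camera axes: x right, y down, z forward; pixel columns grow to the right and rows downward; lengths in m; the calibration is good to about 2 mm. A picture is of the moment at which its call begins: read the wrist's pose just before it. There is no depth.
- close_job(): hands the job in, once; it reports no verdict.
The state is a dict: "clock": time; "joint_pos": joint angles; "qvel": joint speeds; "tau": joint torques, N m; "tool_pos": TCP position; "orientation": TCP orientation; "force": force on the tool from outside, world axes, zero at the start; "moment": the same for the moment, N m; "opening": finger opening in m.
Only numpy, scipy, OpenCV 4.12 (cv2) and the standard library are available. Lean on these libraries where they do the work, as an engineer would, in place of code of your own. Each camera call takes 0.05 s, during which the arm holds its last target.

## Task

Lift the white canister by its handle off the low metal stand and set it down, without dropping it, upright in the middle of the rubber mat beside, and let go of it. Then open its push-and-turn safety cap: press the cap down, turn it anticlockwise while it is down until it is free, and lift it straight up off the neck. Finish while still holding the cap in the gripper, about 8 cm above the neck, with the canister left standing on the mat; do not disturb the small things lying around.

Things in the scene. Friction and masses are not known exactly. Their poses are not given: they have to be found in the camera images.
- handle_grip (a point): Middle of the canister's handle, above its balance point; axes as canister. The handle is a straight level bar along x, 13 mm thick (y), 16 mm high, on two 12 mm posts centred 30 mm either side of this point (48 mm clear between them), 24 mm free under the bar: pinch it across y from above. 127 mm above the canister's underside, 30 mm from its centre towards -x (away from the neck).
- canister_base (a point): Centre of the canister's underside, axes as canister.
- mouth (a point): Centre of the top of the canister's neck, 131 mm above its underside, 55 mm from its centre towards +x; axes as canister. The neck (28 mm diameter, 38 over its flange segments) rises 36 mm from the body's flat top; a small spring-loaded domed seal sticks out of it under the cap. The handle's near end is 49 mm from the neck's axis: fingers that close across the canister's length clear it.
- cap_grip (a point): Middle of the grey round ribbed cap, 48 mm diameter, 34 high, 45 g, half-way up its axis (z, up). Closed, it lies 5 mm above 'mouth', x along the canister's x, 24 mm free between its lower rim and the body's flat top. To open: push down 4 to 6 mm (3 least, 7 stop), keep it down and turn it anticlockwise seen from above by 40 to 80 degrees (60 best), then lift. Clockwise is blocked.
- seal (a joint): How far the spring seal under the cap is pushed down, in m: 0 with the cap closed and untouched, about 0.005 with the cap pressed well down, -0.002 with the cap off. The spring pushes the cap up with about 4 N when closed and 8 N when pressed 5 mm.
- canister: White plastic canister, a block 170 mm long (x), 90 wide (y), 95 high, 0.4 to 0.7 kg, loose, handle and grey-capped neck on top. Origin at the centre of its underside, x along its length towards the neck, z up. While the cap is pushed down, the push and the weight keep it from turning on the mat.
- cap: The cap; origin at the centre of its lower rim, z up. Three lugs inside it, caught in notches under the neck's flange, hold it until it is pushed down and turned.
- stand_top (a point): Centre of the top plate of the low steel stand, 196 mm (x) by 124 mm (y), 60 mm high, on which the canister stands at the start; a lip 6 mm high runs round the plate.
- stand: The fixed stand; origin on the table under its centre, axes as stand_top.
- mat_top (a point): Centre of the upper face of the black ribbed rubber mat, 230 mm (x) by 200 mm (y), 4 mm thick, fixed on the table.
- mat: The mat; origin on the table under its centre.
- socket_cap: Bystander: beige plastic pipe end cap, 46 mm diameter, 33 mm high, standing at the right of the work; origin under its centre.
- tape_roll: Bystander: black roll of tape lying flat, 65 mm diameter, 18 mm high, on the robot's side of the work; origin under its centre.
- coupling: Bystander: grey pipe coupling lying beyond the work, 37x54x36 mm; origin under its centre.
There are look-alikes about, which are no part of the job. Leave any purple look-alike of the cap alone.

How it is judged (in metres and radians):
On the way, in this order (a step that is already met when the one before it is completed fails the run):
1. the canister is lifted clear of the stand (contact force between canister and stand below 0.05 N and z of canister_base in the frame of stand_top above 0.012 m and contact force between the fingers and canister above 1 N), for 0.2 s.
2. the canister stands upright on the middle of the mat (within 60 mm), let go (contact force between canister and mat above 1 N and horizontal distance between canister_base and mat_top below 0.06 m and angle between canister_base's own z axis and vertical below 0.1 rad and contact force between the fingers and canister below 0.1 N and contact force between the fingers and cap below 0.1 N), for 0.2 s.
3. the cap is pressed down at least 3 mm on the neck, still locked (contact force between canister and mat above 1 N and horizontal distance between canister_base and mat_top below 0.06 m and angle between canister_base's own z axis and vertical below 0.1 rad and value of joint seal above 0.003 m and angle between the x axis of cap and the x axis of canister, either way round below 0.3 rad), for 0.05 s.
4. the cap is turned free on the neck (contact force between canister and mat above 1 N and horizontal distance between canister_base and mat_top below 0.06 m and angle between canister_base's own z axis and vertical below 0.1 rad and angle between the x axis of cap and the x axis of canister, either way round above 0.45 rad and z of cap_grip in the frame of mouth below 0.012 m), for 0.05 s.
At the end, for the whole second after the job is handed in: The canister stands upright and still on the mat, its centre within 60 mm of the mat's centre, and the gripper still holds the cap at rest, about upright (within 20 degrees), over the neck (within 40 mm sideways), its middle 45 to 160 mm above the mouth, touching nothing but the fingers (contact force between canister and mat above 1 N and horizontal distance between canister_base and mat_top below 0.06 m and angle between canister_base's own z axis and vertical below 0.1 rad and contact force between canister and stand below 0.05 N and linear speed of canister below 0.02 m/s and z of cap_grip in the frame of mouth between 0.045 and 0.16 m and horizontal distance between cap_grip and mouth below 0.04 m and contact force between the fingers and cap above 1 N and contact force between cap and canister below 0.05 N and linear speed of cap below 0.03 m/s and angle between cap's own z axis and vertical below 0.35 rad); the arm keeps its last pose, push and grip.
It fails at once if the canister is dropped or knocked over ((contact force between the fingers and canister below 0.1 N and linear speed of canister above 0.35 m/s) or angle between canister_base's own z axis and vertical above 0.6 rad).
It fails at once if the pipe end cap is disturbed (moved over 25 mm) (distance of socket_cap from where it was at the start of the episode above 0.025 m).
It fails at once if the roll of tape is disturbed (moved over 25 mm) (distance of tape_roll from where it was at the start of the episode above 0.025 m).
It fails at once if the pipe coupling is disturbed (moved over 25 mm) (distance of coupling from where it was at the start of the episode above 0.025 m).
It also fails if it takes over 64 s, if anything falls off the work surface, if the arm or the gripper's body presses on something with over 40 N, if the wrist force passes 120 N, or if a joint passes its speed limit or range.

## Working session

There is one attempt and no reset: what is moved stays moved. The work goes in short steps, Python scripts to look and compute and a tool call to move; the robot and the scene stay as the last step left them, time stands still between calls to the robot, and variables do not carry over. Pictures are saved under pics/ and viewed, and the job is handed in when it is done.

Besides the shell and the picture viewer there is one more tool, called after ">>>" in YAML: its name, and indented under it one key for each argument. jog_arm: Moves the arm, as the interface text tells. Its arguments: {"type":"object","properties":{"commands":{"type":"array","items":{"type":"array","items":{"type":"number"}}},"fingers":{"type":"number"}},"required":["commands"]}

```bash
mkdir -p pics
cat > h.py <<'E'
import numpy as np, cv2
from plant import get_obs, snapshot, close_job, hold_point_z
from scipy.spatial.transform import Rotation as R
def cam(s):
    f=200/np.tan(np.radians(s["fov_y"])/2)
    K=np.array([[f,0,s["cx"]],[0,f,s["cy"]],[0,0,1.]])
    return K,np.array(s["dist_coeffs"],float)
def pose(s,obs=None):
    if "rvec" in s:
        Rm=cv2.Rodrigues(np.array(s["rvec"],float))[0]; t=np.array(s["tvec"],float).ravel()
        return Rm.T,-Rm.T@t   # cam->world, centre
    M=np.array(s["mount"]); Rt=R.from_euler('xyz',obs["orientation"],degrees=True).as_matrix()
    return Rt@M[:3,:3], Rt@M[:3,3]+np.array(obs["tool_pos"])
def ray(s,px,obs=None):
    K,d=cam(s); u=cv2.undistortPoints(np.array(px,float).reshape(-1,1,2),K,d).reshape(-1,2)
    A,c=pose(s,obs); v=np.c_[u,np.ones(len(u))]@A.T
    return c,v/np.linalg.norm(v,axis=1)[:,None]
def plane(s,px,z,obs=None):
    c,v=ray(s,px,obs); return c+v*((z-c[2])/v[:,2])[:,None]
def proj(s,P,obs=None):
    K,d=cam(s); A,c=pose(s,obs); Rm=A.T
    return cv2.projectPoints(np.array(P,float).reshape(-1,1,3),cv2.Rodrigues(Rm)[0],-Rm@c,K,d)[0].reshape(-1,2)
def save(s,n): cv2.imwrite(f"pics/{n}.png",cv2.cvtColor(s["image"],cv2.COLOR_RGB2BGR))
def tri(s1,p1,s2,p2,o1=None,o2=None):
    c1,v1=ray(s1,p1,o1);c2,v2=ray(s2,p2,o2);v1=v1[0];v2=v2[0]
    t=np.linalg.lstsq(np.c_[v1,-v2],c2-c1,rcond=None)[0]
    a=c1+t[0]*v1;b=c2+t[1]*v2
    return (a+b)/2,np.linalg.norm(a-b)
E
python3 - <<'E'
from h import *
import pickle
o=get_obs();print(o,hold_point_z)
for n in("scene","top","wrist"):
    o=get_obs();s=snapshot(n);save(s,n+"0");pickle.dump((s,o),open(n+"0.pkl","wb"))
    print(n,{k:v for k,v in s.items() if k!="image"})
E
```

```text
{'clock': 0.0, 'joint_pos': array([-6.04980891e+01,  2.05898941e+01,  6.33413103e-01, -2.04286881e-02,
       -7.01366264e+01, -1.65061493e+01]), 'qvel': array([ 0.01373292, -0.09004172,  0.01612797,  0.0111345 ,  0.04470764,
        0.10640646]), 'tau': array([-2.16271983e-04, -5.82713413e+01,  2.93057799e+01,  6.99729100e+00,
        6.75010946e-03, -1.94868935e-04]), 'tool_pos': array([ 0.15164479, -0.65723207,  0.22563638]), 'orientation': array([ 1.79905273e+02, -8.04319128e-03, -1.67011189e+02]), 'force': array([ 0.58570603, -0.35057081, -0.58321883]), 'moment': array([ 0.05024912, -0.02609697,  0.00167973]), 'opening': 0.0876323800660475} 0.0188
scene {'fov_y': 49.7425570279859, 'cx': 327.2040840416382, 'cy': 200.8470725585238, 'dist_coeffs': array([-0.06604957,  0.        ,  0.        ,  0.        ,  0.        ]), 'rvec': array([ 0.50153934, -2.54318894,  1.37829933]), 'tvec': array([0.4949774 , 0.26802775, 0.86021873])}
top {'fov_y': 45.6089192508535, 'cx': 316.92535853913904, 'cy': 200.66250353149837, 'dist_coeffs': array([-0.09240583,  0.        ,  0.        ,  0.        ,  0.        ]), 'rvec': array([ 2.14074004, -2.08870363,  0.20620517]), 'tvec': array([-0.08199039,  0.58762551,  1.14148779])}
wrist {'fov_y': 69.6758985896409, 'cx': 315.884919664538, 'cy': 200.17273595956846, 'dist_coeffs': array([-0.02364202,  0.        ,  0.        ,  0.        ,  0.        ]), 'mount': array([[ 2.08578252e-04, -9.67405416e-01, -2.53232537e-01,
         6.67742851e-02],
       [ 9.99999644e-01, -5.31056510e-06,  8.43950188e-04,
         7.95000219e-04],
       [-8.17786791e-04, -2.53232622e-01,  9.67405070e-01,
        -1.58044878e-01],
       [ 0.00000000e+00,  0.00000000e+00,  0.00000000e+00,
         1.00000000e+00]])}
```

View pics/scene0.png

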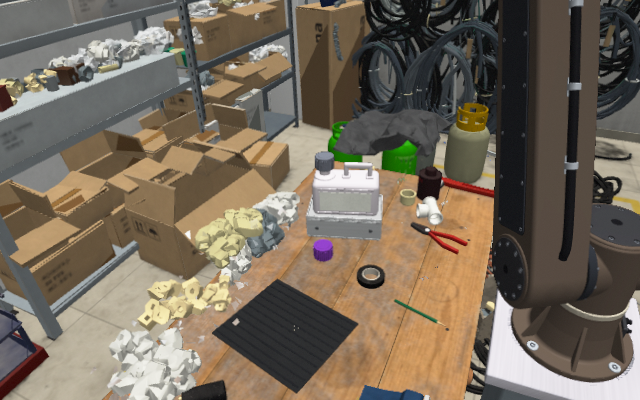

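View pics/top0.png

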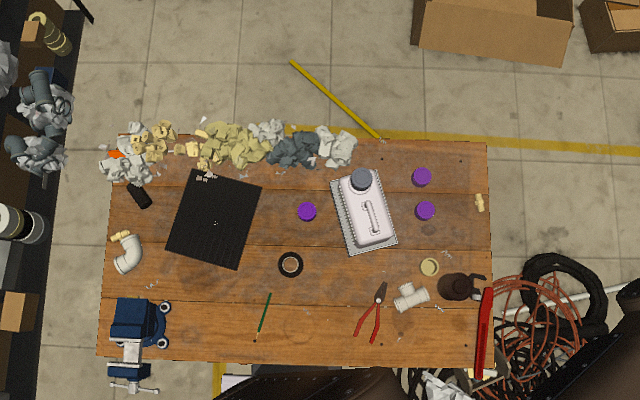

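View pics/wrist0.png

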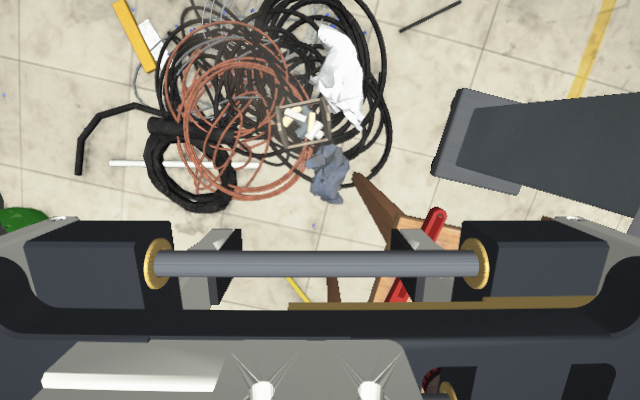

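The scene view shows the canister on its stand at (345,195). In the top view the cap is at (361,180), the handle runs (365,202)–(377,232), and the mat is around (214,220). Next I'll measure them.

Run:
```python
from h import *
import pickle
s,o=pickle.load(open("top0.pkl","rb")); im=s["image"]
c=cv2.resize(im[150:270,320:440],None,fx=5,fy=5,interpolation=cv2.INTER_CUBIC); cv2.imwrite("pics/topc.png",c[:,:,::-1])
s2,o=pickle.load(open("scene0.pkl","rb"))
c=cv2.resize(s2["image"][140:250,295:395],None,fx=5,fy=5,interpolation=cv2.INTER_CUBIC); cv2.imwrite("pics/scenec.png",c[:,:,::-1])
hsv=cv2.cvtColor(im,cv2.COLOR_RGB2HSV)
def show(m,name,z):
    n,l,st,ce=cv2.connectedComponentsWithStats(m.astype(np.uint8))
    for i in range(1,n):
        if st[i,4]>120: 
            cnt=max(cv2.findContours((l==i).astype(np.uint8),cv2.RETR_EXTERNAL,cv2.CHAIN_APPROX_NONE)[0],key=cv2.contourArea)
            r=cv2.minAreaRect(cnt); b=cv2.boxPoints(r)
            print(name,st[i],ce[i].round(1),plane(s,ce[i],z).round(3)[0], plane(s,b,z)[:,:2].round(3).tolist())
v=im.max(2)
m=(v<50); m[:160]=0;m[300:]=0;m[:,:140]=0;m[:,300:]=0
m=cv2.morphologyEx(m.astype(np.uint8),cv2.MORPH_CLOSE,np.ones((5,5)))
show(m,"dark",0.004)
w=(im.min(2)>170);w[:150]=0;w[260:]=0;w[:,:320]=0;w[:,420:]=0
show(w,"white",0.155)
p=(hsv[:,:,0]>130)&(hsv[:,:,0]<150)&(hsv[:,:,1]>120)&(hsv[:,:,2]>80)
show(p,"purple",0.03)
g=(hsv[:,:,1]<60)&(v>60)&(v<150);g[:160]=0;g[200:]=0;g[:,:345]=0;g[:,380:]=0
show(g,"grey",0.2)
for n,px in (("beige",(429,267)),("tape",(290,264)),("coupl",(410,297)),):print(n,plane(s,px,0.02))
```

```text
dark [ 165  169   97  101 6282] [213.4 219.2] [0.544 0.204 0.004] [[0.462, 0.328], [0.69, 0.277], [0.633, 0.08], [0.411, 0.137]]
dark [140 187  12  22 175] [144.1 199.2] [0.593 0.395 0.004] [[0.626, 0.41], [0.627, 0.38], [0.57, 0.374], [0.569, 0.404]]
dark [278 252  22  26 236] [288.8 264.4] [0.431 0.001 0.004] [[0.462, 0.03], [0.464, -0.024], [0.4, -0.026], [0.398, 0.028]]
white [ 339  171   54   73 1906] [366.8 211.3] [ 0.548 -0.184  0.155] [[0.621, -0.114], [0.649, -0.205], [0.494, -0.246], [0.468, -0.157]]
purple [413 167  18  17 236] [421.9 175.4] [ 0.669 -0.341  0.03 ] [[0.692, -0.318], [0.693, -0.363], [0.65, -0.362], [0.648, -0.317]]
purple [416 201  19  19 257] [425.2 209.5] [ 0.579 -0.348  0.03 ] [[0.563, -0.319], [0.607, -0.332], [0.595, -0.377], [0.551, -0.363]]
purple [297 202  19  19 271] [306.3 210.7] [ 0.568 -0.041  0.03 ] [[0.59, -0.016], [0.592, -0.062], [0.545, -0.064], [0.543, -0.017]]
grey [350 167  23  22 375] [361.1 177.7] [ 0.616 -0.166  0.2  ] [[0.64, -0.141], [0.641, -0.191], [0.593, -0.191], [0.592, -0.142]]
beige [[ 0.43166338 -0.35727355  0.02      ]]
tape [[ 0.43133869 -0.00287824  0.02      ]]
coupl [[ 0.3553463  -0.30788801  0.02      ]]
```

View pics/topc.png

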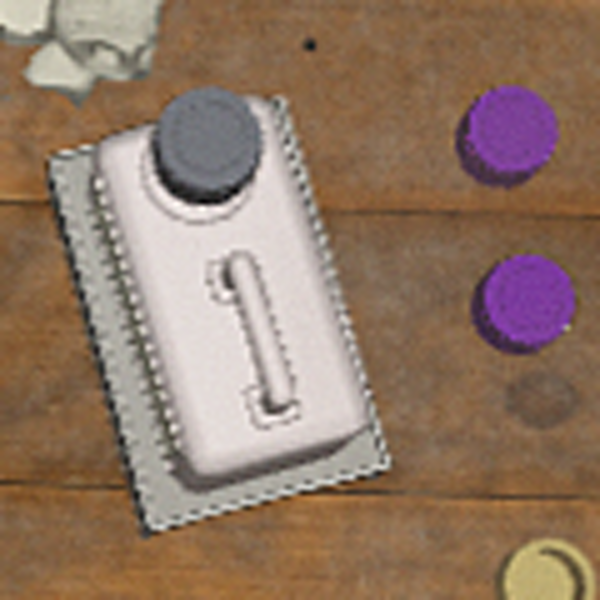

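View pics/scenec.png

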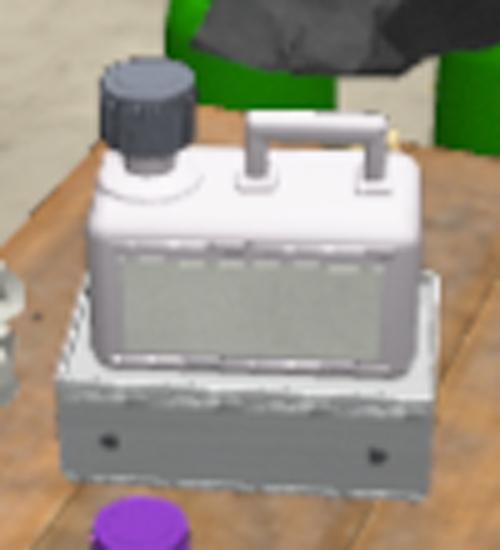

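Run:
```python
from h import *
import pickle
s,o=pickle.load(open("top0.pkl","rb")); s2,_=pickle.load(open("scene0.pkl","rb"))
q=plane(s,[(193,169),(262,187),(237,270),(165,249)],0.004);print(q.round(3),q.mean(0))
q=plane(s2,[(278,280),(357,325),(294,387),(214,330)],0.004);print("scene",q.round(3),q.mean(0))
b=plane(s,[(367.8,201.6),(376.6,230.6)],0.195);print("bar",b.round(4),b.mean(0),np.degrees(np.arctan2(*(b[0]-b[1])[[1,0]])),np.linalg.norm(b[0]-b[1]))
b2=plane(s2,[(295+249/5,140+115/5),(295+385/5,140+119/5)],0.195);print("bar scene",b2.round(4),b2.mean(0))
cpx=np.array([[320+209/5,150+138/5]]);cp=plane(s,cpx,0.213);print("cap",cp)
cp2=plane(s2,[(295+149/5,140+76/5)],0.213);print(cp2)
d=np.radians(14)
```

```text
[[0.679 0.269 0.004]
 [0.634 0.08  0.004]
 [0.413 0.134 0.004]
 [0.462 0.327 0.004]] [0.54707582 0.20248846 0.004     ]
scene [[0.626 0.085 0.004]
 [0.41  0.143 0.004]
 [0.467 0.321 0.004]
 [0.678 0.267 0.004]] [0.54511853 0.20416613 0.004     ]
bar [[ 0.5626 -0.182   0.195 ]
 [ 0.4979 -0.2017  0.195 ]] [ 0.53023737 -0.19184822  0.195     ] 16.939108981499068 0.06769882376764422
bar scene [[ 0.5597 -0.1751  0.195 ]
 [ 0.4951 -0.1954  0.195 ]] [ 0.52736318 -0.18523507  0.195     ]
cap [[ 0.61287678 -0.16666265  0.213     ]]
[[ 0.60895619 -0.16425817  0.213     ]]
```

>>> jog_arm:
  commands:
    - [0,0,15,0]
    - [0,0,30,0]
    - [0,0,35,0]
    - [10,14,20,0]
    - [20,26,0,0]
    - [22,28,0,0]
    - [22,28,0,0]
    - [22,28,0,0]
    - [22,28,0,1]
    - [22,28,0,1]
  fingers: 60

```text
clock: 0.98
tool_pos: [0.2924, -0.4761, 0.3264]
orientation: [180.0, -0.0, -165.0]
force: [1.5, -0.4, 0.0]
opening: 0.0599
```

>>> jog_arm:
  commands:
    - [24,30,0,1]
    - [24,30,0,1]
    - [24,30,0,0]
    - [24,30,0,0]
    - [24,30,0,0]
    - [24,30,0,0]
    - [24,30,0,0]
    - [24,30,0,0]
    - [24,30,0,0]
    - [20,15,0,0]

```text
clock: 1.82
tool_pos: [0.5289, -0.1897, 0.3266]
orientation: [180.0, 0.0, -162.9]
force: [0.5, -0.5, -0.5]
opening: 0.0604
```

>>> jog_arm:
  commands:
    - [0,0,0,0]
    - [0,0,0,0]
    - [0,0,0,0]
    - [0,0,0,0]
    - [0,0,0,0]
    - [0,0,0,0]
    - [0,0,0,0]
    - [0,0,0,0]
    - [0,0,0,0]
    - [0,0,0,0]

```text
clock: 2.65
tool_pos: [0.5277, -0.1928, 0.3266]
orientation: [180.0, 0.0, -163.0]
force: [-0.2, -0.7, -0.3]
opening: 0.0599
```

Run:
```python
from h import *
import pickle
o=get_obs();print(o)
s=snapshot("wrist");save(s,"wrist1");pickle.dump((s,o),open("wrist1.pkl","wb"))
```

```text
{'clock': 2.65, 'joint_pos': array([-1.12185911e-01,  7.01699257e+00, -4.33424946e+00, -2.35017580e-03,
       -7.86429015e+01, -7.29056428e+01]), 'qvel': array([ 0.14336828,  0.08674237,  0.04859863,  0.09705257, -0.04733808,
       -0.01629299]), 'tau': array([-6.11215434e-02, -4.06272519e+01,  3.04988623e+01,  7.27644548e+00,
       -6.64138910e-02,  4.45798178e-04]), 'tool_pos': array([ 0.52768578, -0.19281838,  0.32659811]), 'orientation': array([ 1.79999519e+02,  6.27500689e-03, -1.63018291e+02]), 'force': array([-0.20248373, -0.68021914, -0.26489351]), 'moment': array([-0.00595214, -0.00299419,  0.0441788 ]), 'opening': 0.05993567483850716}
```

View pics/wrist1.png

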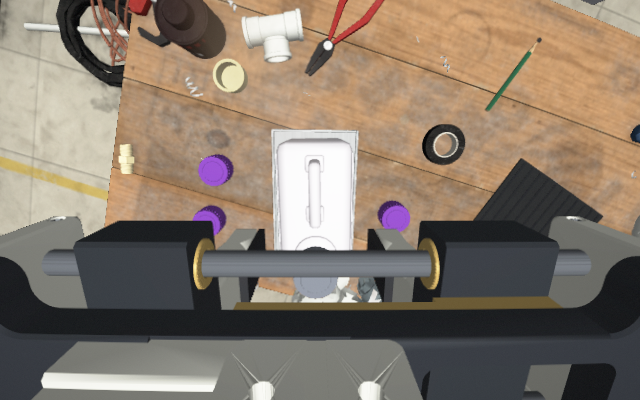

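The wrist view shows the handle bar vertical from (316,158) to (316,227), and the cap partly hidden at (317,280).

Run:
```python
from h import *
import pickle
s,o=pickle.load(open("wrist1.pkl","rb"));im=s["image"]
c=cv2.resize(im[120:300,260:370],None,fx=4,fy=4,interpolation=cv2.INTER_CUBIC)[:600]; cv2.imwrite("pics/w1c.png",c[:,:,::-1])
b=plane(s,[(316,222),(316,163)],0.195,o);print(b,b.mean(0),np.degrees(np.arctan2(*(b[0]-b[1])[[1,0]])),np.linalg.norm(b[0]-b[1]))
print(proj(s,[o["tool_pos"]],o))
```

```text
[[ 0.55904123 -0.18209555  0.195     ]
 [ 0.49905023 -0.20043609  0.195     ]] [ 0.52904573 -0.19126582  0.195     ] 16.999529165448912 0.0627319289553333
[[314.44682513 241.64179267]]
```

View pics/w1c.png

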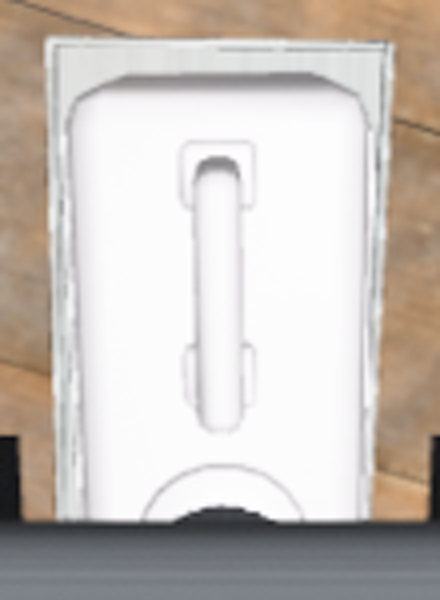

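>>> jog_arm:
  commands:
    - [1,1,-10,0]
    - [1,1,-20,0]
    - [0,0,-25,0]
    - [0,0,-25,0]
    - [0,0,-25,0]
    - [0,0,-20,0]
    - [0,0,-15,0]
    - [0,0,-10,0]
    - [0,0,-8,0]
    - [0,0,0,0]

```text
clock: 3.53
tool_pos: [0.529, -0.1905, 0.1669]
orientation: [179.9, -0.1, -163.0]
force: [-0.7, 0.2, -0.0]
opening: 0.0603
```

Run:
```python
from h import *
o=get_obs();print(o["tool_pos"],o["force"])
s=snapshot("scene");cv2.imwrite("pics/s2.png",cv2.resize(s["image"][60:260,220:470],None,fx=3,fy=3)[:,:,::-1])
```

```text
[ 0.52900439 -0.19051326  0.16687638] [-0.69729039  0.22961617 -0.00930227]
```

View pics/s2.png

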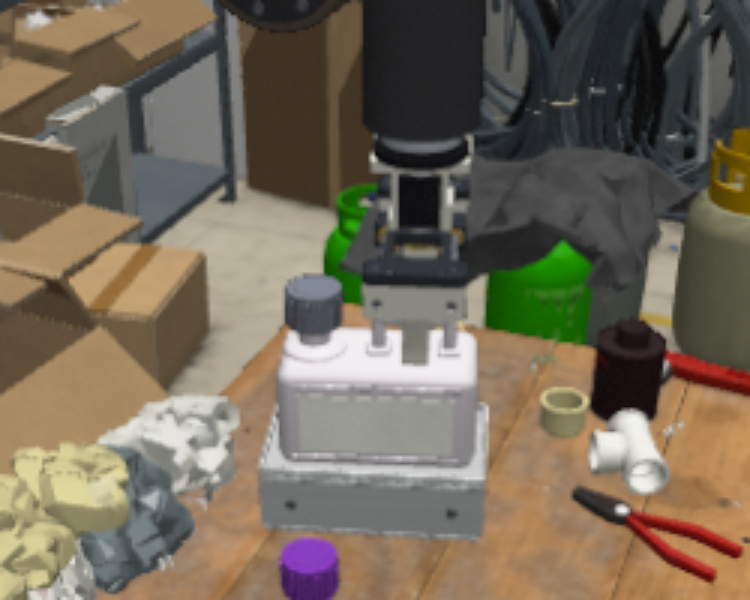

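The finger stands centred between the handle posts. Closing now, then lifting.

>>> jog_arm:
  commands:
    - [0,0,0,0]
    - [0,0,0,0]
    - [0,0,0,0]
    - [0,0,0,0]
    - [0,0,0,0]
    - [0,0,0,0]
    - [0,0,0,0]
    - [0,0,0,0]
    - [0,0,0,0]
    - [0,0,0,0]
  fingers: 0

```text
clock: 4.42
tool_pos: [0.5296, -0.1908, 0.1685]
orientation: [180.0, -0.0, -163.0]
force: [0.6, -0.4, 0.6]
opening: 0.0128
```

>>> jog_arm:
  commands:
    - [0,0,2,0]
    - [0,0,3,0]
    - [0,0,4,0]
    - [0,0,5,0]
    - [0,0,6,0]
    - [0,0,6,0]
    - [0,0,6,0]
    - [0,0,5,0]
    - [0,0,3,0]
    - [0,0,0,0]

```text
clock: 5.25
tool_pos: [0.5302, -0.1908, 0.2096]
orientation: [-180.0, 0.1, -163.0]
force: [0.9, -0.0, -5.0]
opening: 0.0125
```

Run:
```python
from h import *
o=get_obs();print(o["tool_pos"],o["orientation"],o["force"],o["moment"],o["opening"])
s=snapshot("scene");cv2.imwrite("pics/s3.png",cv2.resize(s["image"][60:260,220:470],None,fx=3,fy=3)[:,:,::-1])
```

```text
[ 0.53018404 -0.19077093  0.20957889] [-1.79966072e+02  8.27225176e-02 -1.63003156e+02] [ 0.92021379 -0.04692292 -5.04202701] [ 0.08952699 -0.04679944 -0.01435272] 0.012511323638535464
```

View pics/s3.png

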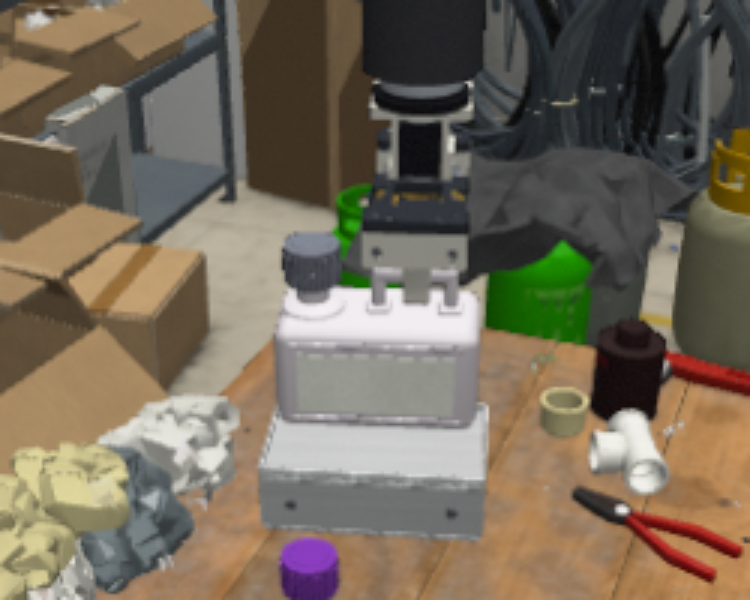

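>>> jog_arm:
  commands:
    - [0,2,5,0]
    - [0,5,5,0]
    - [0,9,0,0]
    - [0,13,0,0]
    - [-1,17,0,0]
    - [-1,20,0,0]
    - [-1,22,0,0]
    - [-1,22,0,0]
    - [-1,22,0,0]
    - [-1,22,0,0]

```text
clock: 6.13
tool_pos: [0.5232, -0.0345, 0.2184]
orientation: [180.0, -0.0, -163.0]
force: [0.5, 0.1, -5.8]
opening: 0.0128
```

>>> jog_arm:
  commands:
    - [-1,22,0,0]
    - [-1,22,0,0]
    - [-1,22,0,0]
    - [-1,22,0,0]
    - [-1,22,0,0]
    - [-1,22,0,0]
    - [-1,20,0,0]
    - [0,17,0,0]
    - [0,13,0,0]
    - [0,10,0,0]

```text
clock: 6.97
tool_pos: [0.5162, 0.1572, 0.2185]
orientation: [180.0, -0.0, -162.9]
force: [-0.3, -0.4, -6.0]
opening: 0.0127
```

>>> jog_arm:
  commands:
    - [0,8,0,0]
    - [0,6,0,0]
    - [0,4,0,0]
    - [0,2,-3,0]
    - [0,0,-6,0]
    - [0,0,-9,0]
    - [0,0,-10,0]
    - [0,0,-10,0]
    - [0,0,-10,0]
    - [0,0,-10,0]

```text
clock: 7.8
tool_pos: [0.5165, 0.1749, 0.1591]
orientation: [-180.0, -0.0, -163.0]
force: [0.4, 0.0, -5.5]
opening: 0.0124
```

Run:
```python
from h import *
o=get_obs();print(o["tool_pos"],o["orientation"],o["force"],o["moment"],o["opening"])
s=snapshot("scene");save(s,"s4")
s=snapshot("top");save(s,"t4")
```

```text
[0.51653325 0.17487449 0.15914371] [-1.79983019e+02 -4.52241444e-02 -1.63026980e+02] [ 0.44741962  0.02622317 -5.5070783 ] [-0.02136715  0.01875953  0.00477248] 0.012356761010128624
```

View pics/s4.png

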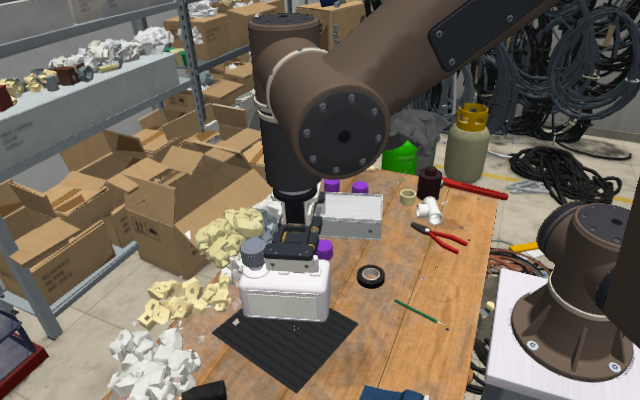

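View pics/t4.png

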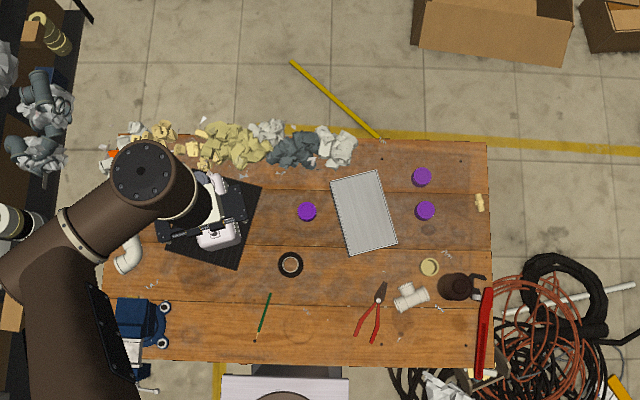

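>>> jog_arm:
  commands:
    - [0,3,-3,0]
    - [0,5,-5,0]
    - [0,5,-6,0]
    - [0,4,-6,0]
    - [0,3,-6,0]
    - [0,0,-6,0]
    - [0,0,-5,0]
    - [0,0,-3,0]
    - [0,0,-2,0]
    - [0,0,-1,0]

```text
clock: 8.73
tool_pos: [0.5167, 0.1951, 0.1173]
orientation: [-180.0, -0.0, -163.0]
force: [0.0, 0.3, -5.1]
opening: 0.0129
```

>>> jog_arm:
  commands:
    - [0,0,0,0]
    - [0,0,-1,0]
    - [0,0,-1,0]
    - [0,0,-1,0]
    - [0,0,-0.5,0]
    - [0,0,0,0]
    - [0,0,0,0]
    - [0,0,0,0]
    - [0,0,0,0]
    - [0,0,0,0]

```text
clock: 9.57
tool_pos: [0.5168, 0.1953, 0.1141]
orientation: [180.0, 0.0, -163.0]
force: [0.2, 0.8, -5.5]
opening: 0.0127
```

>>> jog_arm:
  commands:
    - [0,0,-0.7,0]
    - [0,0,0,0]
    - [0,0,-0.7,0]
    - [0,0,0,0]
    - [0,0,-0.5,0]
    - [0,0,0,0]
    - [0,0,0,0]
    - [0,0,0,0]
    - [0,0,0,0]
    - [0,0,0,0]

```text
clock: 10.4
tool_pos: [0.5168, 0.1951, 0.1125]
orientation: [-180.0, 0.0, -163.0]
force: [-3.4, -3.0, 2.7]
opening: 0.0128
```

>>> jog_arm:
  commands:
    - [0,0,0,0]
    - [0,0,0,0]
    - [0,0,0,0]
    - [0,0,0,0]
    - [0,0,0,0]
    - [0,0,0,0]
    - [0,0,0,0]
    - [0,0,0,0]
    - [0,0,0,0]
    - [0,0,0,0]
  fingers: 50

```text
clock: 11.23
tool_pos: [0.5168, 0.1953, 0.1122]
orientation: [180.0, 0.0, -163.0]
force: [-0.3, -1.3, 0.8]
opening: 0.0501
```

>>> jog_arm:
  commands:
    - [0,0,5,0]
    - [0,0,10,0]
    - [0,0,20,0]
    - [0,0,25,0]
    - [0,0,25,0]
    - [0,0,25,0]
    - [0,0,20,0]
    - [0,0,15,0]
    - [0,0,5,0]
    - [0,0,0,0]

```text
clock: 12.07
tool_pos: [0.5173, 0.1957, 0.2642]
orientation: [179.9, 0.2, -163.0]
force: [-0.2, 0.3, -0.6]
opening: 0.0501
```

>>> jog_arm:
  commands:
    - [0,0,0,0]
    - [0,0,0,0]
    - [0,0,0,0]
    - [0,0,0,0]
    - [0,0,0,0]
    - [0,0,0,0]
    - [0,0,0,0]
    - [0,0,0,0]
    - [0,0,0,0]
    - [0,0,0,0]

```text
clock: 12.9
tool_pos: [0.5168, 0.1953, 0.2622]
orientation: [180.0, 0.0, -163.0]
force: [0.7, -0.6, 0.0]
opening: 0.0499
```

Run:
```python
from h import *
import pickle
for n in("wrist","scene","top"):
    o=get_obs();s=snapshot(n);save(s,n+"5");pickle.dump((s,o),open(n+"5.pkl","wb"))
print(o["tool_pos"],o["orientation"],o["force"],o["joint_pos"])
s,_=pickle.load(open("scene5.pkl","rb"))
cv2.imwrite("pics/s5c.png",cv2.resize(s["image"][200:360,180:380],None,fx=3.7,fy=3.7)[:,:,::-1])
```

```text
[0.51675498 0.19529456 0.26218128] [ 1.79999442e+02  1.50161025e-03 -1.63009085e+02] [-0.2730633   0.96481684  0.10271886] [ 4.10187539e+01  7.74006106e+00 -1.17526213e+01  1.08355467e-04
 -7.05057191e+01 -1.14027875e+02]
```

View pics/wrist5.png

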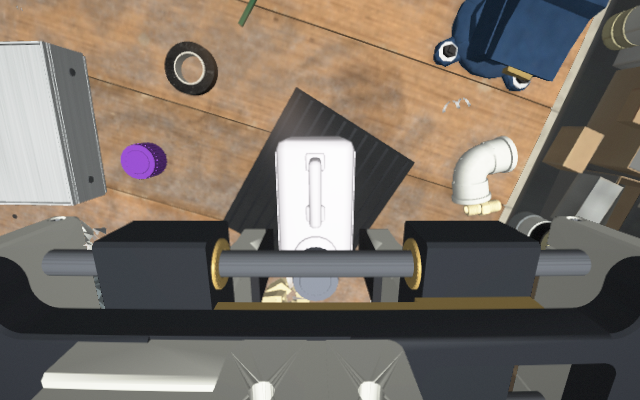

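View pics/s5c.png

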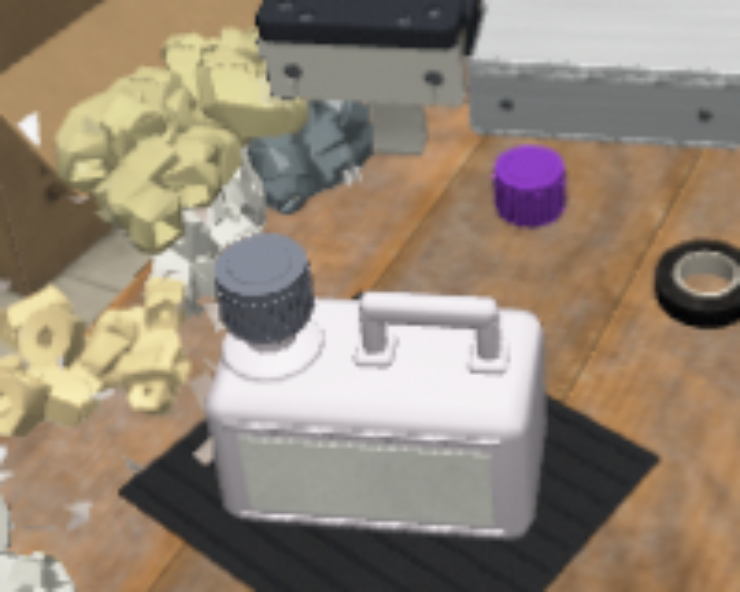

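View pics/top5.png

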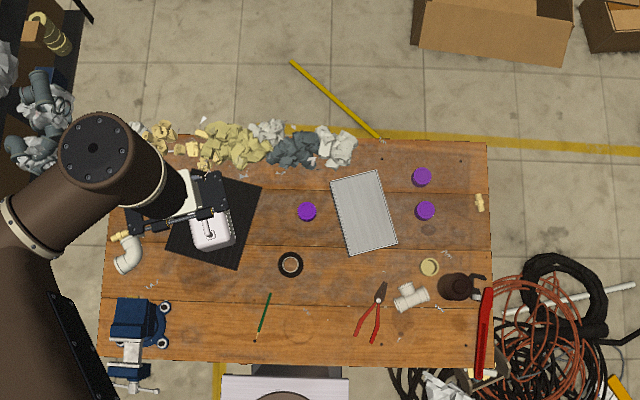

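The canister stands upright on the mat. The cap top centre is at about (251,272) in the scene view, and the handle is at (316,155–228) in the wrist view.

Run:
```python
from h import *
import pickle
s,o=pickle.load(open("wrist5.pkl","rb"));im=s["image"]
c=cv2.resize(im[120:300,240:390],None,fx=3.3,fy=3.3,interpolation=cv2.INTER_CUBIC); cv2.imwrite("pics/w5c.png",c[:,:,::-1])
b=plane(s,[(315.5,228),(315.5,156)],0.139,o);m=b.mean(0);a=np.arctan2(*(b[0]-b[1])[[1,0]]);print(b,m,np.degrees(a),np.linalg.norm(b[0]-b[1]))
print("cap pred",m[:2]+.085*np.array([np.cos(a),np.sin(a)]))
s2,_=pickle.load(open("scene5.pkl","rb"))
print("scene cap",plane(s2,[(251.1,271.6)],0.157))
b2=plane(s2,[(180+363/3.7,200+298/3.7),(180+495/3.7,200+304/3.7)],0.139);print("scene handle",b2,b2.mean(0))
d=np.array([np.cos(np.radians(17)),np.sin(np.radians(17))]);print(o["tool_pos"][:2]+.085*d)
```

```text
[[0.55175097 0.20660678 0.139     ]
 [0.48070027 0.18490151 0.139     ]] [0.51622562 0.19575415 0.139     ] 16.98738229756557 0.07429212806110054
cap pred [0.597517   0.22058784]
scene cap [[0.59430832 0.22325101 0.157     ]]
scene handle [[0.54634331 0.20915366 0.139     ]
 [0.48235033 0.18808725 0.139     ]] [0.51434682 0.19862046 0.139     ]
[0.59803757 0.22016375]
```

View pics/w5c.png

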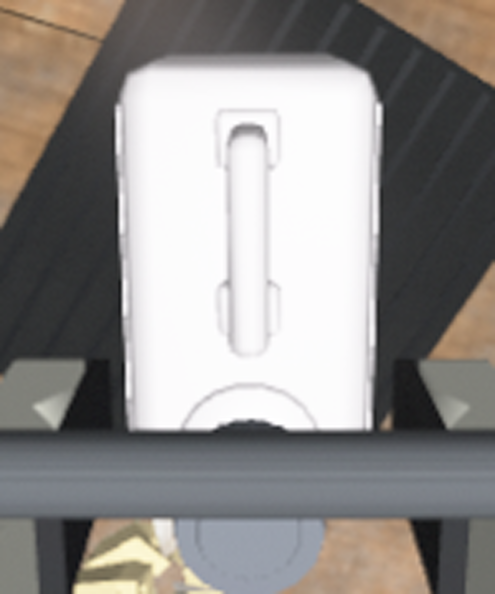

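>>> jog_arm:
  commands:
    - [4,1,0,-3]
    - [10,3,0,-5]
    - [13,4,0,-6]
    - [14,5,0,-6]
    - [13,5,0,-5]
    - [11,4,0,-3]
    - [9,3,0,-2]
    - [6,1,0,0]
    - [0,0,0,0]
    - [0,0,0,0]
  fingers: 64

```text
clock: 13.88
tool_pos: [0.5966, 0.2211, 0.2618]
orientation: [-180.0, -0.0, 167.1]
force: [-0.0, 0.6, 0.4]
opening: 0.0639
```

>>> jog_arm:
  commands:
    - [0,0,-10,0]
    - [0,0,-20,0]
    - [0,0,-25,0]
    - [0,0,-20,0]
    - [0,0,-10,0]
    - [0,0,0,0]
    - [0,0,0,0]
    - [0,0,0,0]
    - [0,0,0,0]
    - [0,0,0,0]

```text
clock: 14.72
tool_pos: [0.5973, 0.2217, 0.1784]
orientation: [179.9, 0.1, 167.0]
force: [0.2, 0.5, -0.1]
opening: 0.0642
```

Run:
```python
from h import *
import pickle
for n in("wrist","scene"):
    o=get_obs();s=snapshot(n);save(s,n+"6");pickle.dump((s,o),open(n+"6.pkl","wb"))
print(o["tool_pos"],o["orientation"],o["force"],o["joint_pos"])
cv2.imwrite("pics/s6c.png",cv2.resize(s["image"][180:360,180:380],None,fx=3.3,fy=3.3)[:,:,::-1])
s,o5=pickle.load(open("wrist5.pkl","rb"));print(plane(s,[(315.8,277.6)],.157,o5))
```

```text
[0.59713638 0.22156076 0.17824172] [1.79927729e+02 6.72775447e-02 1.67001587e+02] [ 0.76817362  0.66813999 -1.57911296] [ 3.78869439e+01  1.88457908e+01 -8.35121389e+00  7.43319657e-03
 -6.27044776e+01 -1.40888718e+02]
[[0.59671633 0.22066971 0.157     ]]
```

View pics/s6c.png

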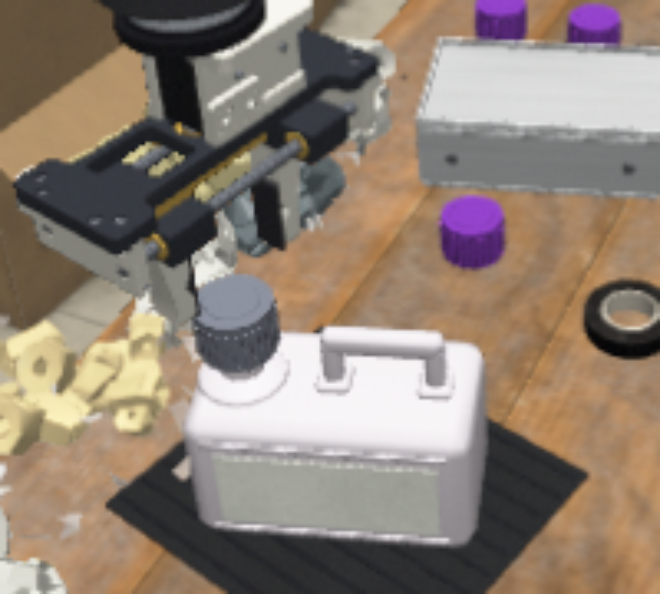

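View pics/wrist6.png

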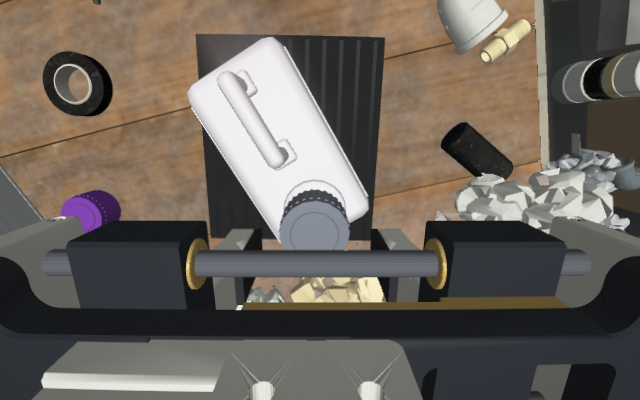

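The cap top sits centred between the fingers (wrist view at (315,228), fingers at 247 and 385). Descending to grasp it.

>>> jog_arm:
  commands:
    - [0,0,-5,0]
    - [0,0,-10,0]
    - [0,0,-12,0]
    - [0,0,-12,0]
    - [0,0,-10,0]
    - [0,0,-6,0]
    - [0,0,-3,0]
    - [0,0,0,0]
    - [0,0,0,0]
    - [0,0,0,0]

```text
clock: 15.65
tool_pos: [0.5972, 0.2215, 0.1197]
orientation: [180.0, 0.0, 167.0]
force: [0.7, 0.2, 1.3]
opening: 0.0639
```

>>> jog_arm:
  commands:
    - [0,0,0,0]
    - [0,0,0,0]
    - [0,0,0,0]
    - [0,0,0,0]
    - [0,0,0,0]
    - [0,0,0,0]
    - [0,0,0,0]
    - [0,0,0,0]
    - [0,0,0,0]
    - [0,0,0,0]
  fingers: 0

```text
clock: 16.48
tool_pos: [0.5969, 0.2213, 0.1193]
orientation: [180.0, 0.0, 167.0]
force: [-0.4, -2.3, 2.6]
opening: 0.0479
```

Run:
```python
from h import *
import pickle
for n in("wrist","scene"):
    o=get_obs();s=snapshot(n);save(s,n+"7")
print(o["tool_pos"],o["orientation"],o["force"],o["moment"],o["opening"])
cv2.imwrite("pics/s7c.png",cv2.resize(s["image"][180:360,180:380],None,fx=3.3,fy=3.3)[:,:,::-1])
```

```text
[0.59688044 0.22128244 0.11933324] [1.79994555e+02 1.49120453e-02 1.66996124e+02] [-0.16095642 -2.26083148  2.42673392] [-0.90429525 -0.09309303  0.04586499] 0.04773413947550898
```

View pics/s7c.png

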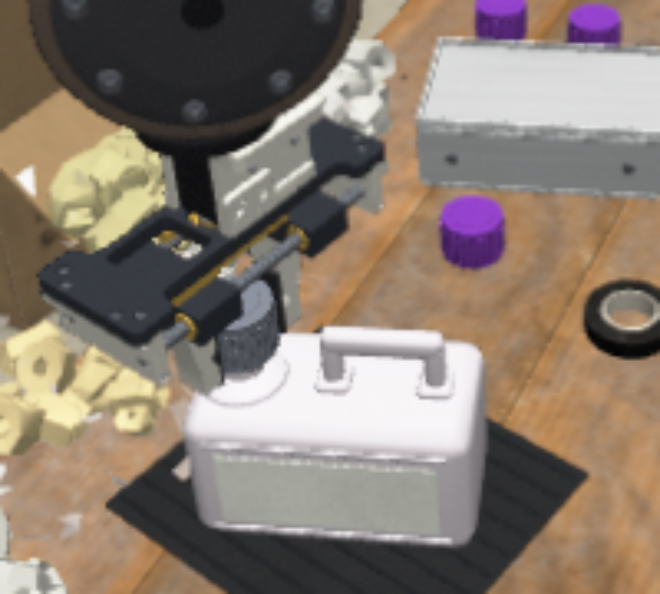

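View pics/wrist7.png

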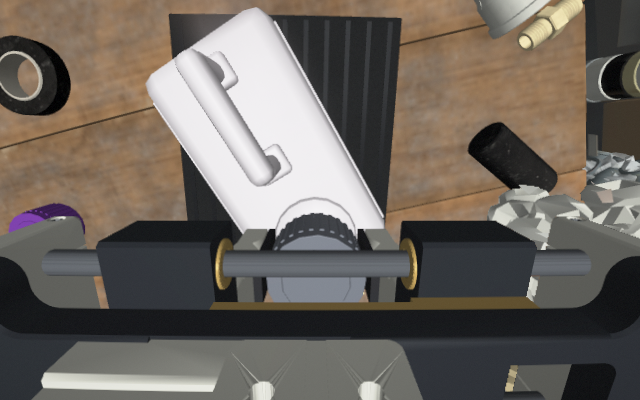

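>>> jog_arm:
  commands:
    - [0,0,-0.5,0]
    - [0,0,-0.5,0]
    - [0,0,-0.5,0]
    - [0,0,-0.5,0]
    - [0,0,-0.5,0]
    - [0,0,-0.5,0]
    - [0,0,-0.5,0]
    - [0,0,0,0]
    - [0,0,0,0]
    - [0,0,0,0]

```text
clock: 17.42
tool_pos: [0.5969, 0.2213, 0.116]
orientation: [180.0, 0.0, 167.0]
force: [-0.5, -3.4, 5.5]
opening: 0.048
```

>>> jog_arm:
  commands:
    - [0,0,-0.5,0]
    - [0,0,-0.5,0]
    - [0,0,-0.5,0]
    - [0,0,0,0]
    - [0,0,0,0]
    - [0,0,0,0]
    - [0,0,0,0]
    - [0,0,0,0]
    - [0,0,0,0]
    - [0,0,0,0]

```text
clock: 18.25
tool_pos: [0.5969, 0.2213, 0.1146]
orientation: [180.0, 0.0, 167.0]
force: [-1.0, -3.5, 7.1]
opening: 0.0478
```

>>> jog_arm:
  commands:
    - [0,0,-0.4,0]
    - [0,0,0,0]
    - [0,0,0,1]
    - [0,0,0,2]
    - [0,0,0,3]
    - [0,0,0,3]
    - [0,0,0,3]
    - [0,0,0,2]
    - [0,0,0,1]
    - [0,0,0,0]

```text
clock: 19.08
tool_pos: [0.5968, 0.2216, 0.1143]
orientation: [180.0, 0.0, -177.9]
force: [-1.5, -2.4, 6.9]
opening: 0.048
```

Run:
```python
from h import *
o=get_obs();print(o["tool_pos"],o["orientation"],o["force"],o["moment"],o["opening"])
```

```text
[0.59680514 0.22156031 0.11427489] [ 1.79976696e+02  2.67047413e-02 -1.77924889e+02] [-1.48936263 -2.38277592  6.89485209] [-0.77186239  0.48513253 -0.0848625 ] 0.047954416301848185
```

>>> jog_arm:
  commands:
    - [0,0,0,2]
    - [0,0,0,3]
    - [0,0,0,3]
    - [0,0,0,3]
    - [0,0,0,3]
    - [0,0,0,3]
    - [0,0,0,3]
    - [0,0,0,3]
    - [0,0,0,1]
    - [0,0,0,0]

```text
clock: 19.92
tool_pos: [0.5965, 0.2207, 0.1141]
orientation: [-180.0, -0.0, -153.9]
force: [-1.5, -4.4, 6.8]
opening: 0.0477
```

>>> jog_arm:
  commands:
    - [0,0,0,2]
    - [0,0,0,3]
    - [0,0,0,3]
    - [0,0,0,3]
    - [0,0,0,3]
    - [0,0,0,3]
    - [0,0,0,3]
    - [0,0,0,1]
    - [0,0,0,0]
    - [0,0,0,0]

```text
clock: 20.75
tool_pos: [0.597, 0.2209, 0.1143]
orientation: [-180.0, 0.0, -133.0]
force: [-0.1, -5.7, 6.7]
opening: 0.048
```

Run:
```python
from h import *
for n in("wrist","scene"):
    o=get_obs();s=snapshot(n);save(s,n+"8")
print(o["tool_pos"],o["orientation"],o["force"],o["moment"],o["opening"])
cv2.imwrite("pics/s8c.png",cv2.resize(s["image"][180:360,180:380],None,fx=3.3,fy=3.3)[:,:,::-1])
```

```text
[0.59700835 0.22088108 0.11430077] [-1.79961150e+02 -2.92643402e-04 -1.33001703e+02] [-0.28990129 -3.48357992  6.8047447 ] [-1.70625119  0.05330401 -0.07225205] 0.047667593050875846
```

View pics/s8c.png

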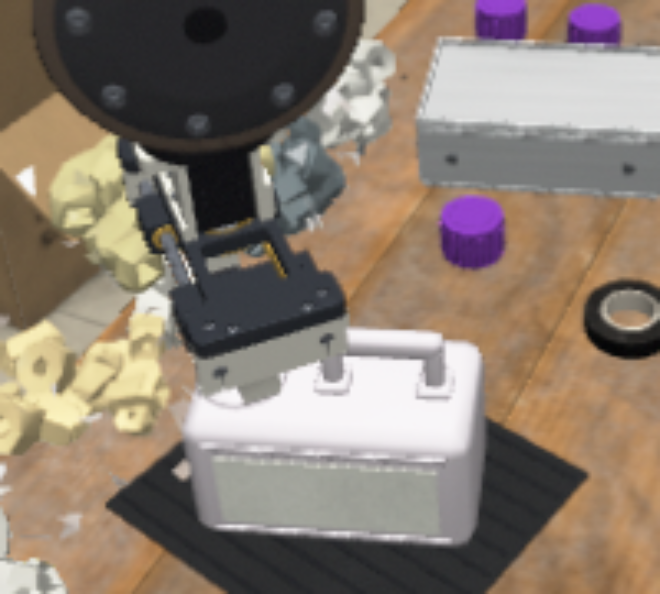

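View pics/wrist8.png

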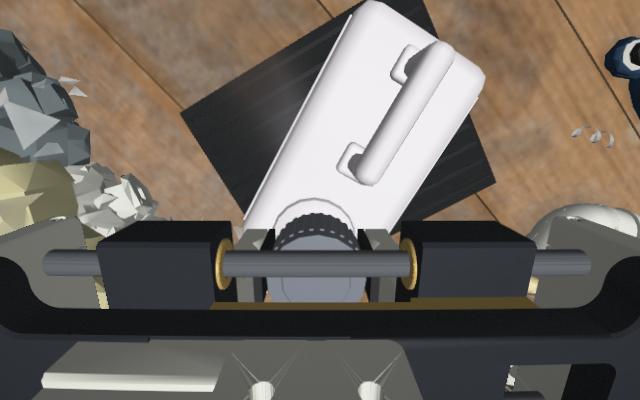

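The canister has not turned and the gripper has gone round 60°. Lifting slowly while watching the force.

>>> jog_arm:
  commands:
    - [0,0,0.5,0]
    - [0,0,1,0]
    - [0,0,1,0]
    - [0,0,1,0]
    - [0,0,1,0]
    - [0,0,1,0]
    - [0,0,1,0]
    - [0,0,0.5,0]
    - [0,0,0,0]
    - [0,0,0,0]

```text
clock: 21.68
tool_pos: [0.5968, 0.2214, 0.1207]
orientation: [180.0, 0.0, -133.0]
force: [1.4, -1.3, 2.4]
opening: 0.0477
```

>>> jog_arm:
  commands:
    - [0,0,1,0]
    - [0,0,1,0]
    - [0,0,1,0]
    - [0,0,1,0]
    - [0,0,1,0]
    - [0,0,1,0]
    - [0,0,1,0]
    - [0,0,0,0]
    - [0,0,0,0]
    - [0,0,0,0]

```text
clock: 22.52
tool_pos: [0.5967, 0.2213, 0.1277]
orientation: [180.0, 0.0, -133.0]
force: [-0.2, -0.4, 0.5]
opening: 0.0477
```

Run:
```python
from h import *
for n in("wrist","scene"):
    o=get_obs();s=snapshot(n);save(s,n+"9")
print(o["tool_pos"],o["orientation"],o["force"],o["moment"],o["opening"])
cv2.imwrite("pics/s9c.png",cv2.resize(s["image"][180:360,180:380],None,fx=3.3,fy=3.3)[:,:,::-1])
```

```text
[0.59672865 0.22131239 0.12771599] [ 1.79996587e+02 -1.18834638e-03 -1.33005713e+02] [-0.06611426  0.03489798 -0.9819564 ] [ 0.03509096  0.03267496 -0.00381177] 0.04790950418951695
```

View pics/s9c.png

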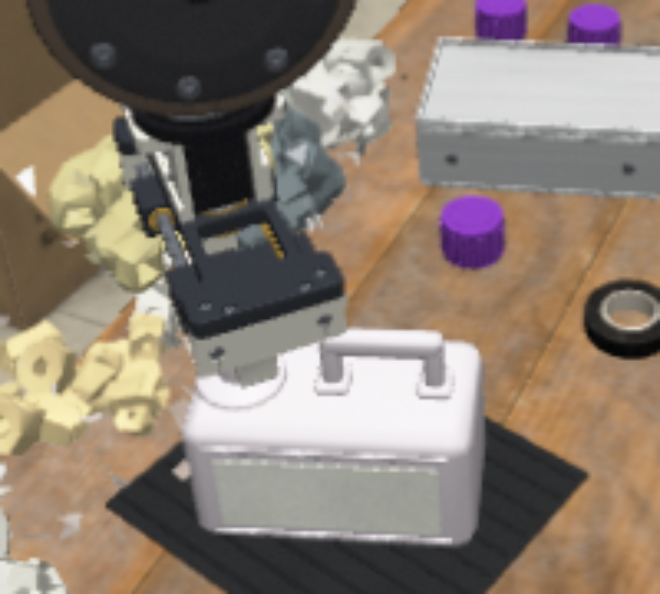

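The cap is free: the force is only about the cap's weight and the canister hasn't moved. Lifting 66 mm more.

>>> jog_arm:
  commands:
    - [0,0,2,0]
    - [0,0,4,0]
    - [0,0,6,0]
    - [0,0,9,0]
    - [0,0,10,0]
    - [0,0,10,0]
    - [0,0,10,0]
    - [0,0,8,0]
    - [0,0,5,0]
    - [0,0,2,0]

```text
clock: 23.45
tool_pos: [0.5971, 0.2215, 0.1952]
orientation: [-180.0, 0.1, -133.0]
force: [-0.1, 0.6, -0.7]
opening: 0.0478
```

>>> jog_arm:
  commands:
    - [0,0,0,0]
    - [0,0,0,0]
    - [0,0,0,0]
    - [0,0,0,0]
    - [0,0,0,0]
    - [0,0,0,0]
    - [0,0,0,0]
    - [0,0,0,0]
    - [0,0,0,0]
    - [0,0,0,0]

```text
clock: 24.28
tool_pos: [0.5968, 0.2213, 0.1938]
orientation: [-180.0, -0.0, -133.0]
force: [0.7, -0.4, -0.6]
opening: 0.0478
```

Run:
```python
from h import *
for n in("wrist","scene"):
    o=get_obs();s=snapshot(n);save(s,n+"10")
print(o["tool_pos"],o["orientation"],o["force"],o["moment"],o["opening"],o["qvel"])
cv2.imwrite("pics/s10c.png",cv2.resize(s["image"][160:360,180:380],None,fx=3,fy=3)[:,:,::-1])
```

```text
[0.59675937 0.22130429 0.19377663] [-1.79999575e+02  1.92793966e-03 -1.33006145e+02] [-0.25785494  1.15171417 -0.12061088] [ 0.03481725  0.00226864 -0.00137435] 0.04808966643724276 [-0.04260441 -0.03980384 -0.0367473  -0.00755626  0.03028867  0.00625365]
```

View pics/s10c.png

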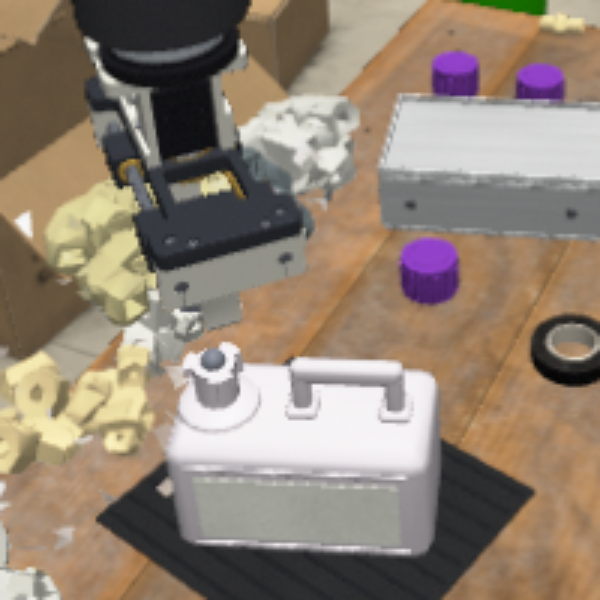

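View pics/wrist10.png

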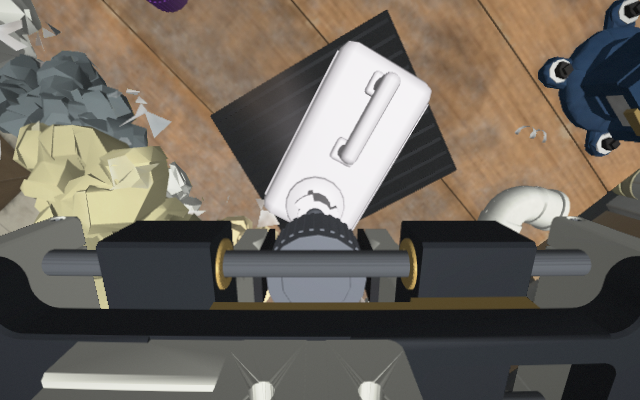

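The bare neck shows its flange segments and dome at (212,360) in the scene crop, and the cap is held upright between the fingers in the wrist view at (317,260). The canister stands unmoved on the mat, so I'm handing in.

```bash
python3 -c "
from plant import close_job; print(close_job())"
```

```text
the job is handed in; nothing more can be done
None
```

I moved the canister from the stand to the middle of the mat and let go of it. I then pressed the cap down about 5 mm, turned it 60° anticlockwise and lifted it straight off. The job was handed in at about 24 s; it reports no verdict.

**Last checks:**
- The neck is bare in the pictures, and the canister stands upright where I put it.
- The cap is in the gripper (opening 48 mm). Its middle is about 80 mm above the mouth by arm travel, and the wrist was at rest with almost no force on it.
- The scene views show the tape roll where it was. I did not check the pipe end cap and coupling again after the last moves, but those moves were at the mat, away from both.

**Disagreements and limits:**
- The scene camera placed the canister's handle and the cap 3–7 mm away from where the wrist and top views did. I went by the wrist and top views.
- I judged how far the cap was pressed from the tool's travel. The push read about 7 N, against the roughly 8 N expected at 5 mm. The seal itself could not be read directly.

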